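# Finish the pyramid of safe locking bolts in the cradle

### The job

Finish the three-bolt pyramid in the grey cradle. First move the bolt from the wooden carrier onto the empty steel V-block, let go of it there and take it again by its two ends, because the cradle leaves no finger room along its sides; lower it into the free bottom place beside the bolt already there, and let go. Then lay the bolt from the other V-block on top, in the saddle between the two, all three parallel with their ends about even; set the bolts down without dropping them and leave the jar, screwdriver and door handle where they are.

Things in the scene. Friction and masses are not known exactly. Their poses are not given: they have to be found in the camera images.
- bolt_a: Locking bolt: plain bright steel cylinder, 44 mm diameter, 64 mm long, about 0.65 kg, flat ends. Origin: middle of the bolt on its axis; x runs along the axis (both ends alike; it may be rolled to any angle). At the start it lies in the wooden carrier. Goes to the free bottom place of the cradle.
- bolt_b: Locking bolt: plain bright steel cylinder, 44 mm diameter, 64 mm long, about 0.65 kg, flat ends. Origin: middle of the bolt on its axis; x runs along the axis (both ends alike; it may be rolled to any angle). At the start it lies on the occupied steel V-block. Goes on top of the pyramid.
- bolt_c: Locking bolt: plain bright steel cylinder, 44 mm diameter, 64 mm long, about 0.65 kg, flat ends. Origin: middle of the bolt on its axis; x runs along the axis (both ends alike; it may be rolled to any angle). At the start it already lies in the cradle's bottom place at +y of the cradle, and stays there.
- carrier: Plywood carrier 84 mm long: 120 degree V groove along x, 38 mm wide, on a foot 56 x 60 x 8 mm; fixed. Origin: centre of the underside, on the work surface. A bolt in it has its axis 40 mm up, along x. End cheeks (46 mm wide, inner faces at x = +-35 mm, tops 58 mm up) cover the bolt's ends, so it can only be gripped across its diameter; fingers pass down beside the groove.
- vblock_empty: Dark steel V-block, empty at the start, 40 mm long: 120 degree V groove along x, 38 mm wide, on a foot 56 x 60 x 8 mm; fixed. Origin: centre of the underside, on the work surface. A bolt in it has its axis 40 mm up, along x. Both ends of a bolt centred on it overhang the foot by 4 mm and the groove by 12 mm, free to be gripped.
- vblock_full: Dark steel V-block, holding bolt_b at the start, otherwise the same as vblock_empty: 120 degree V groove along x, 38 mm wide, on a foot 56 x 60 x 8 mm; fixed. Origin: centre of the underside, on the work surface. A bolt in it has its axis 40 mm up, along x. 
- cradle: Grey steel trough, fixed, open on top and at both ends. Origin: centre of the underside, on the work surface. Floor 56 mm long (x), 6 mm thick, with a ridge 20 x 4 mm along its middle; side walls at y = +-47 mm (inner faces), 5 mm thick, tops 50 mm up. Bolts lie along x: bottom axes at y = +-24 mm, 28 mm up, with 1 mm play across; ends overhang the floor by 4 mm.
- free_place (a point): Point in the cradle where the middle of the second bottom bolt belongs: y = -24 mm, z = 28 mm of the cradle; axes as the cradle's.
- saddle (a point): Point where the middle of the top bolt belongs: y = 0, z = 65 mm of the cradle (it may come to rest up to 2 mm lower or higher); axes as the cradle's.
- paste_jar: Bystander: white jar with black cap, 68 mm diameter, 75 mm high, upright. Origin: centre of the underside.
- screwdriver: Bystander: black-handled screwdriver, 200 mm long, lying along its x axis. Origin: underside, mid-length.
- door_handle: Bystander: aluminium lever handle of a safe, lying flat, 130 mm long, 20 mm high. Origin: underside of its square hub; the lever runs along its +x.
Things that resemble listed ones, but are neither listed nor needed, are in the scene too. Leave any red look-alike of the bolt_c alone. What is shaped like the bolt_b but orange is not meant.

How it is judged:
On the way, in this order (a step that is already met when the one before it is completed fails the run):
1. bolt_a lies in the groove of the empty V-block, let go of (horizontal distance between bolt_a and vblock_empty below 0.02 m and z of bolt_a in the frame of vblock_empty between 0.036 and 0.044 m and angle between the x axis of bolt_a and the x axis of vblock_empty, either way round below 0.15 rad and linear speed of bolt_a below 0.02 m/s and contact force between the fingers and bolt_a below 0.1 N), for 0.2 s.
2. bolt_a lies in the free bottom place beside bolt_c, let go of, while bolt_b is not yet on top (x of bolt_a in the frame of cradle between -0.012 and 0.012 m and y of bolt_a in the frame of cradle between -0.028 and -0.02 m and z of bolt_a in the frame of cradle between 0.023 and 0.033 m and angle between the x axis of each of bolt_a, bolt_c and the x axis of cradle, either way round below 0.12 rad and linear speed of each of bolt_a, bolt_c below 0.02 m/s and x of bolt_c in the frame of cradle between -0.012 and 0.012 m and y of bolt_c in the frame of cradle between 0.02 and 0.028 m and z of bolt_c in the frame of cradle between 0.023 and 0.033 m and contact force between the fingers and bolt_a below 0.1 N and distance between bolt_b and saddle above 0.05 m), for 0.2 s.
At the end, for the whole second after the job is handed in: bolt_a and bolt_c lie side by side at the bottom of the cradle (axes within 4 mm across and 5 mm in height of their places) and bolt_b lies in the saddle on top (within 5 mm across and in height); each within 12 mm of the cradle's middle along it, parallel to it within 0.12 rad, and at rest (x of bolt_a in the frame of cradle between -0.012 and 0.012 m and y of bolt_a in the frame of cradle between -0.028 and -0.02 m and z of bolt_a in the frame of cradle between 0.023 and 0.033 m and angle between the x axis of each of bolt_a, bolt_c, bolt_b and the x axis of cradle, either way round below 0.12 rad and linear speed of each of bolt_a, bolt_c, bolt_b below 0.02 m/s and x of bolt_c in the frame of cradle between -0.012 and 0.012 m and y of bolt_c in the frame of cradle between 0.02 and 0.028 m and z of bolt_c in the frame of cradle between 0.023 and 0.033 m and x of bolt_b in the frame of cradle between -0.012 and 0.012 m and y of bolt_b in the frame of cradle between -0.005 and 0.005 m and z of bolt_b in the frame of cradle between 0.06 and 0.07 m); the robot touches nothing.
It fails at once if a bolt is dropped (moves faster than 0.45 m/s with no finger on it: a fall of about 10 mm) ((linear speed of bolt_a above 0.45 m/s and contact force between the fingers and bolt_a below 0.1 N) or (linear speed of bolt_b above 0.45 m/s and contact force between the fingers and bolt_b below 0.1 N) or (linear speed of bolt_c above 0.45 m/s and contact force between the fingers and bolt_c below 0.1 N)).
It fails at once if the jar, screwdriver or door handle is moved more than 30 mm (distance of any of paste_jar, screwdriver, door_handle from where it was at the start of the episode above 0.03 m).
It also fails if it takes over 72 s, if anything falls off the work surface, if the arm or the gripper's body presses on something with over 40 N, if the wrist force passes 120 N, or if a joint passes its speed limit or range.

### The arm

A 6-joint arm with a two-finger parallel gripper is mounted at the origin on the work surface. World frame = base frame: x ahead of the robot, y to its left, z up, the work surface at z = 0. Lengths are in m, angles in rad, forces in N, time in s.
With the tool pointing down it reaches from about 0.35 to 0.975 m from the base axis. Payload 4.9 kg.
Tool frame: the origin (TCP) lies at the very end of the fingers, on their centre line; the grasp point (between the pads) lies 19 mm behind it; z points along the fingers, y is the line along which they close (so a half turn about z gives the same grasp; the last joint's range is limited). The gripper opens to 85 mm and grips with 20 to 120 N. Pads are 22 mm wide; open, the fingers measure 114 mm over their backs; the gripper's body (76 mm by 85 mm) begins 54 mm behind the grasp point. The pads swing forward as they close: fully open they stand 13 mm farther back than shut.
Start: joints at [1.157, 0.053, 1.613, -0, 1.476, -0.119], TCP at [0.182, 0.598, 0.208] pointing down, gripper open.
Joint ranges: [-3.01, 3.01], [-1.01, 2.22], [0.06, 2.58], [-1.02, 4.17], [0.09, 2.62], [-3.14, 3.14]. Speed limits (rad/s): [2.57, 2.57, 3.14, 3.14, 3.14, 3.14].

### API

Orientations are given as a rotation vector (axis times angle).
In Python, from station import get_obs, get_image, get_calibration, finish_job gives the robot as it stands.
- The arm moves only by the tool servo_tool, never from a script. Its argument "increments" is a list of rows, each a list of 5 numbers: the opening, from 0 (shut) to 1 (fully open), then the shift along the tool's x, y, z in mm, then the turn about the tool's z in degrees. In form: [[jaw, tx, ty, tz, spin], ...]. A call has 1 to 12 rows; each row shifts and turns the commanded pose from where the row before left it, along the tool's axes as they then stand; what a row does not reach is not made up. A row lasts 1/8 s, in which the tool goes at most 62.5 mm and 10.7 degrees, less where a joint would pass 70% of its speed; a pose out of reach is approached as far as the arm can. A call is refused whole if a number of a shift passes 62.5 or a number of a turn 10.7, either way. A call with a gripper value outside its range is refused whole. The fingers move at their own pace and stop on an object; "force" is the grip in N (left out, the last holds). Time passes only in rows, so rows that do not move let the fingers close. It gives the time, the measured TCP pose, the force, the opening and the grip force at its end, in the units of the state.
- get_obs(): the state, without advancing time (a new reading comes with each control period).
- get_image(name): name is "side" or "top" or "wrist"; returns the picture (400x640x3 uint8, red, green, blue); there is no depth.
- get_calibration(name): a dict with "fx", "fy", "cx", "cy" (pixels), "R" (3x3) and "t" (3): a world point X has camera coordinates R X + t; the wrist camera has in their place "mount" (4x4, takes a point from camera to tool coordinates, whose origin is the TCP and whose axes are the flange's). Camera axes: x right, y down, z forward; pixel columns grow to the right and rows downward; lengths in m; the calibration is good to about 2 mm. A picture is of the moment at which its call begins: read the wrist's pose just before it. get_calibration takes no time and is no camera call.
- finish_job(): hands the job in; it is judged then, once.
The state is a dict: "t": time; "q": joint angles; "dq": joint speeds; "effort": joint torques, N m; "tool_pos": TCP position; "tool_rot": TCP orientation; "contact_force": force on the tool from outside, world axes, zero at the start; "wrist_torque": the same for the moment, N m; "opening": finger opening in m; "grip_force": force on a finger pad.
Only numpy, scipy, OpenCV 4.12 (cv2) and the standard library are available. Lean on these libraries where they do the work, as an engineer would, in place of code of your own. Each camera call takes 0.05 s, during which the arm holds its last target. There are 200 camera calls.

## Working session

There is one attempt and no reset: what is moved stays moved. The work goes in short steps, Python scripts to look and compute and a tool call to move; the robot and the scene stay as the last step left them, time stands still between calls to the robot, and variables do not carry over. Pictures are saved under pics/ and viewed, at most 10 in all, crops included, and the job is handed in when it is done.

Besides the shell and the picture viewer there is one more tool, called after "Emit:" as name(argument=value, ...) on one line, values as JSON. servo_tool: Moves the arm, as the interface text tells. Its arguments: {"type":"object","properties":{"increments":{"type":"array"},"force":{"type":"number"}},"required":["increments"]}

```bash
mkdir -p pics
python3 - <<'E'
from station import *
import cv2,numpy as np
for n in("top","side"):
    im=get_image(n);cv2.imwrite(f"pics/{n}0.png",im[:,:,::-1])
    c=get_calibration(n);print(n,c)
o=get_obs();print(o["tool_pos"],o["tool_rot"],o["opening"],o["t"]);print(get_calibration("wrist"))
E
```

```text
top {'fx': 408.058767776794, 'fy': 408.058767776794, 'cx': 320.0149049247203, 'cy': 190.52733472009965, 'R': array([[-0.02025338, -0.99979102,  0.00277746],
       [-0.99754208,  0.02002128, -0.0671487 ],
       [ 0.06707906, -0.00413062, -0.99773911]]), 't': array([0.04652744, 0.53573645, 1.26156564])}
side {'fx': 482.3260472835706, 'fy': 482.3260472835706, 'cx': 318.7850775021435, 'cy': 201.97267100068234, 'R': array([[ 0.90163879, -0.43246975, -0.00417191],
       [-0.2701413 , -0.55562127, -0.78632607],
       [ 0.33774424,  0.71010909, -0.61779763]]), 't': array([-0.46290543,  0.2160129 ,  1.08922154])}
[0.18135029 0.59747816 0.20709595] [-4.61371026e-01 -3.10703697e+00  2.82342997e-03] 0.08515988175338605 0.1
{'fx': 338.35022206012883, 'fy': 338.35022206012883, 'cx': 313.9695464177268, 'cy': 198.0320589804351, 'mount': array([[-4.12314184e-04, -9.59386535e-01, -2.82094498e-01,
         7.17403723e-02],
       [ 9.99999739e-01, -2.28316489e-04, -6.85126127e-04,
        -4.92990781e-04],
       [ 5.92893956e-04, -2.82094707e-01,  9.59386379e-01,
        -1.66333155e-01],
       [ 0.00000000e+00,  0.00000000e+00,  0.00000000e+00,
         1.00000000e+00]])}
```

View pics/top0.png

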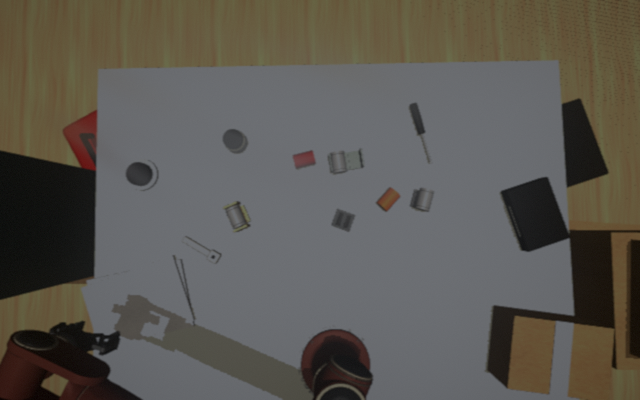

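View pics/side0.png

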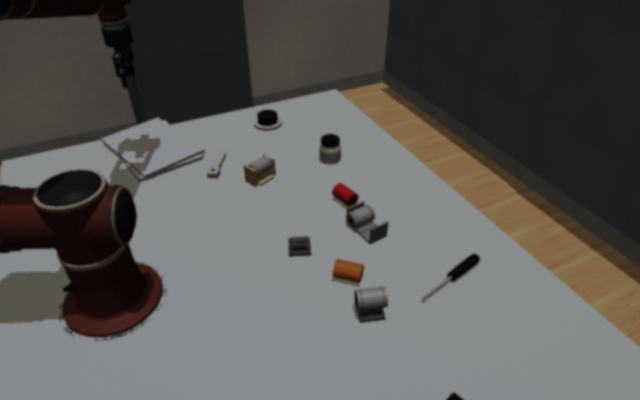

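The top view shows the carrier with bolt_a at (237,216), the empty V-block at (343,220), vblock_full with bolt_b at (423,200), and the cradle at (346,160) with bolt_c in its left half (337,161). Possible mix-ups are the red cylinder at (304,159), the orange one at (388,199), and the three grey bolts with each other. I choose by what holds each bolt. Next is a close crop to check that.

```bash
cat > h.py <<'E'
from station import *
import cv2,numpy as np
from scipy.spatial.transform import Rotation as Ro
def ray(name,uv,z,obs=None):
    c=get_calibration(name);d=np.array([(uv[0]-c["cx"])/c["fx"],(uv[1]-c["cy"])/c["fy"],1])
    if name=="wrist":
        T=np.eye(4);T[:3,:3]=Ro.from_rotvec(obs["tool_rot"]).as_matrix();T[:3,3]=obs["tool_pos"]
        M=T@c["mount"];o=M[:3,3];d=M[:3,:3]@d
    else: o=-c["R"].T@c["t"];d=c["R"].T@d
    return o+d*(z-o[2])/d[2]
def proj(name,X):
    c=get_calibration(name);p=c["R"]@np.array(X)+c["t"];return p[0]/p[2]*c["fx"]+c["cx"],p[1]/p[2]*c["fy"]+c["cy"]
E
python3 - <<'E'
from h import *
im=cv2.imread("pics/top0.png")
A=im[145:255,210:290];
cells=[(237,216),(343,220),(423,200),(346,160)]
t=[cv2.convertScaleAbs(cv2.resize(im[v-24:v+24,u-32:u+32],(400,300),interpolation=cv2.INTER_CUBIC),alpha=1.6) for u,v in cells]
cv2.imwrite("pics/crop.png",np.vstack([np.hstack(t[:2]),np.hstack(t[2:])]))
for (u,v),z in zip(cells,(.05,.03,.05,.045)): print(ray("top",(u,v),z))
E
```

```text
[0.4618221  0.28993426 0.05      ]
[ 0.44302869 -0.03342611  0.03      ]
[ 0.49910731 -0.27804094  0.05      ]
[ 0.62751501 -0.0462363   0.045     ]
```

View pics/crop.png

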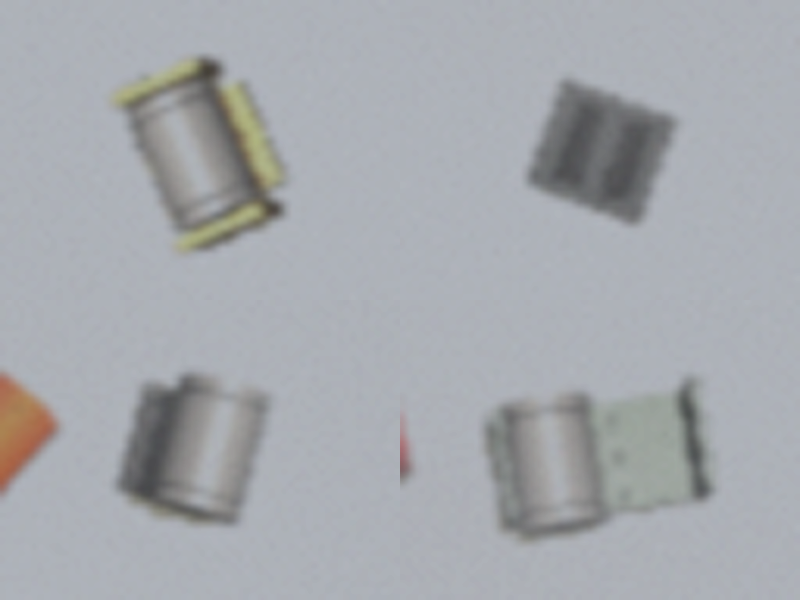

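The crop confirms the choice:
- **Carrier (top left):** holds bolt_a, with end cheeks at both ends.
- **Empty V-block (top right):** the groove is clear.
- **vblock_full (bottom left):** holds bolt_b, with the orange look-alike off to its left.
- **Cradle (bottom right):** bolt_c is on the left and the right place is free.

I'll go over the carrier and measure with the wrist camera.

```bash
cat >> h.py <<'E'
def plan(xyz,yaw):
    o=get_obs();R=Ro.from_rotvec(o["tool_rot"]).as_matrix();p=o["tool_pos"]
    y0=np.arctan2(R[1,0],R[0,0]);dy=(yaw-y0+np.pi/2)%np.pi-np.pi/2
    d=R.T@(np.array(xyz)-p)*1000
    s=-dy;d2=Ro.from_euler("z",s).as_matrix().T@d
    print("now",p.round(4),"tilt",np.round(R[:,2],3),"yaw",round(y0,3),"t",o["t"],"open",round(o["opening"],4),"F",np.round(o["contact_force"],1))
    print("shift-first",d.round(1),"then spin",np.degrees(s).round(1),"| spin-first shift",d2.round(1), "q6",round(o["q"][5],2))
E
python3 -c "
from h import *
plan([.462,.290,.21],.38)"
```

```text
now [0.1814 0.5975 0.2071] tilt [-0.001 -0.002 -1.   ] yaw 2.847 t 0.1 open 0.0852 F [ 0.3 -0.5 -0.6]
shift-first [-357.9 -212.7   -2.6] then spin -38.7 | spin-first shift [-146.6 -389.6   -2.6] q6 -0.12
```

Emit:
servo_tool(increments=[[1,-20,-12,0,0],[1,-40,-24,0,0],[1,-48,-28,0,0],[1,-48,-28,0,0],[1,-48,-28,0,0],[1,-48,-28,0,0],[1,-48,-29,0,0],[1,-38,-24,0,0],[1,-20,-12,0,-9.7],[1,0,0,0,-9.7],[1,0,0,0,-9.7],[1,0,0,0,-9.7]])

```text
t: 1.6
tool_pos: [0.4623, 0.2888, 0.2079]
tool_rot: [0.604, -3.083, 0.001]
contact_force: [0.2, -0.0, -1.4]
opening: 0.0853
grip_force: 0.0
```

Run:
```python
from h import *
plan([.462,.290,.21],.38)
o=get_obs();print(o["dq"].round(3) if hasattr(o["dq"],"round") else o["dq"])
im=get_image("wrist");cv2.imwrite("pics/w1.png",im[:,:,::-1])
```

```text
now [0.4623 0.2888 0.2079] tilt [-0.    -0.001 -1.   ] yaw -2.755 t 1.6 open 0.0853 F [ 0.2 -0.  -1.4]
shift-first [-0.2  1.2 -2.1] then spin 0.4 | spin-first shift [-0.2  1.2 -2.1] q6 -1.54
[ 2.000e-03 -2.000e-03  1.000e-03  2.000e-03  1.000e-03 -1.341e+00]
```

View pics/w1.png

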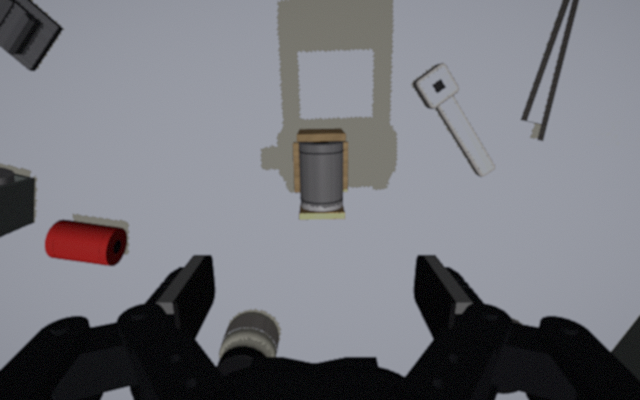

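The wrist view shows bolt_a in the carrier at about (321,173), nearly aligned with the tool. The red look-alike is at (86,243), and the door handle is at (455,120). I'll measure it now that the arm has settled.

Run:
```python
from h import *
get_image("top");o=get_obs();im=get_image("wrist");cv2.imwrite("pics/w2.png",im[:,:,::-1])
hsv=cv2.cvtColor(im,cv2.COLOR_RGB2HSV)
sub=np.zeros(hsv.shape[:2],bool);sub[115:235,280:365]=1
w=(hsv[...,1]>75)&sub
print("dq6",o["dq"][5])
for r in (150,160,170,180,190,200):
    print(r,''.join('#' if x else '.' for x in w[r,285:360]))
c=cv2.findContours((w*255).astype('uint8'),cv2.RETR_EXTERNAL,cv2.CHAIN_APPROX_SIMPLE)[0]
hull=cv2.convexHull(np.vstack([k for k in c if len(k)>3]));print(cv2.minAreaRect(hull),hull[:,0].tolist())
print("col",[(r,im[r,321].tolist()) for r in range(124,224,2)])
plan([.462,.290,.21],.38)
```

```text
dq6 0.09983846963519181
150 ........######............................................####.............
160 .........#####............................................####.............
170 .........#####............................................####.............
180 .........######...........................................####.............
190 ..........#####............................................................
200 ...........................................................................
((319.5, 170.5), (83.0, 53.0), 90.0) [[346, 187], [342, 211], [340, 212], [301, 212], [295, 190], [294, 180], [293, 155], [293, 144], [297, 134], [299, 131], [300, 130], [336, 129], [339, 129], [344, 134], [346, 142]]
col [(124, [120, 118, 111]), (126, [120, 119, 111]), (128, [101, 98, 91]), (130, [62, 52, 38]), (132, [70, 57, 41]), (134, [116, 97, 71]), (136, [127, 107, 79]), (138, [126, 108, 79]), (140, [106, 87, 63]), (142, [33, 28, 25]), (144, [67, 66, 69]), (146, [98, 98, 99]), (148, [97, 98, 99]), (150, [98, 98, 101]), (152, [85, 85, 86]), (154, [78, 78, 81]), (156, [98, 97, 99]), (1
[... 203 characters left out ...]
, 98]), (178, [97, 95, 97]), (180, [96, 95, 98]), (182, [95, 94, 96]), (184, [95, 95, 97]), (186, [94, 94, 96]), (188, [94, 93, 97]), (190, [95, 94, 96]), (192, [94, 93, 95]), (194, [96, 94, 97]), (196, [95, 93, 96]), (198, [96, 94, 96]), (200, [94, 92, 95]), (202, [77, 76, 77]), (204, [77, 77, 79]), (206, [120, 119, 121]), (208, [152, 152, 154]), (210, [141, 139, 141]), (212, [119, 109, 89]), (214, [153, 154, 123]), (216, [153, 156, 124]), (218, [152, 153, 130]), (220, [153, 156, 163]), (222, [152, 156, 166])]
now [0.4622 0.2892 0.208 ] tilt [-0. -0. -1.] yaw -2.763 t 1.75 open 0.0854 F [-0.6  0.8  0.1]
shift-first [-0.1  0.8 -2. ] then spin -0.1 | spin-first shift [-0.1  0.8 -2. ] q6 -1.53
```

Run:
```python
from h import *
o=get_obs();R=Ro.from_rotvec(o["tool_rot"]).as_matrix()
T=lambda X:(R.T@(X-o["tool_pos"])*1000).round(1)
for n,uv,z in(("in+",(321,141),.058),("out+",(321,133.5),.058),("in-",(321,212),.058),("out-",(321,219),.058),("c",(320.7,172),.04),("c.150",(321,150),.04),("c.190",(321.3,190),.04),("bolt+",(321,143),.062),("bolt-",(321,206),.062),("bolt-",(321,211),.062)):
    X=ray("wrist",uv,z,o);print(n,X.round(4),T(X))
```

```text
in+ [0.428  0.2821 0.058 ] [ 34.3   6.  150. ]
out+ [0.4217 0.2795 0.058 ] [ 41.2   6.  150. ]
in- [0.4925 0.3082 0.058 ] [-35.2   6.4 149.9]
out- [0.4993 0.3109 0.058 ] [-42.5   6.4 149.9]
c [0.4587 0.2946 0.04  ] [  1.2   6.3 168. ]
c.150 [0.4381 0.2865 0.04  ] [ 23.3   6.4 168. ]
c.190 [0.4759 0.3022 0.04  ] [-17.6   7.  167.9]
bolt+ [0.4293 0.2825 0.062 ] [ 33.    5.9 146. ]
bolt- [0.4856 0.3053 0.062 ] [-27.7   6.3 145.9]
bolt- [0.4903 0.3072 0.062 ] [-32.8   6.3 145.9]
```

Emit:
servo_tool(increments=[[1,-0.6,6.3,15,0],[1,0,0,35,0],[1,0,0,45,0],[1,0,0,40,0],[1,0,0,25,0],[1,0,0,17,0],[1,0,0,9,0],[1,0,0,0,0]], force=60)

```text
t: 2.75
tool_pos: [0.4604, 0.2963, 0.022]
tool_rot: [0.596, -3.084, 0.0]
contact_force: [-0.4, -0.6, 0.3]
opening: 0.0856
grip_force: 0.0
```

Emit:
servo_tool(increments=[[0.45,0,0,0,0],[0.3,0,0,0,0],[0.3,0,0,0,0],[0.3,0,0,0,0]])

```text
t: 3.25
tool_pos: [0.4614, 0.2959, 0.0238]
tool_rot: [-0.597, 3.083, -0.002]
contact_force: [-0.8, -3.2, 5.4]
opening: 0.037
grip_force: 55.8
```

The 37 mm opening on a 44 mm bolt is suspicious, so I'll look before lifting.

Run:
```python
from h import *
o=get_obs();print(o["opening"],o["grip_force"],o["tool_pos"],o["contact_force"])
s=get_image("side")[:,:,::-1];w=get_image("wrist")[:,:,::-1]
u,v=map(int,proj("side",[.46,.295,.05]))
a=cv2.resize(s[v-38:v+38,u-50:u+50],(400,300),interpolation=cv2.INTER_CUBIC)
b=cv2.resize(w[90:290,190:450],(400,300))
cv2.imwrite("pics/g1.png",cv2.convertScaleAbs(np.hstack([a,b]),alpha=1.7))
```

```text
0.036961025723335664 55.776060711359605 [0.46142285 0.29594627 0.02379118] [-0.81766973 -3.22669764  5.42978554]
```

View pics/g1.png

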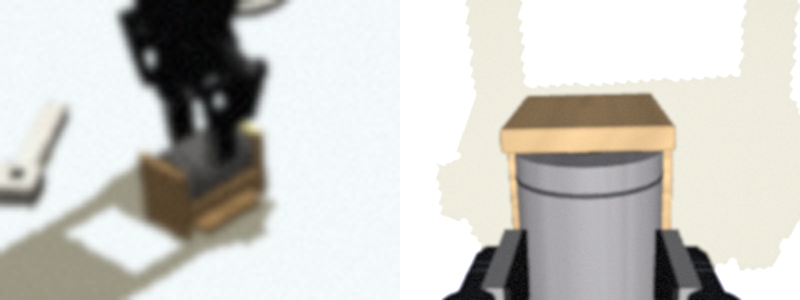

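The pads sit inside the bolt's silhouette at (525, 655), with bolt edges at 517 and 663, so the grip is above the axis. I'll open, go lower and grip again.

Emit:
servo_tool(increments=[[0.8,0,0,0,0],[0.8,0,0,0,0],[0.8,0,0,6,0],[0.8,0,0,5,0],[0.8,0,0,0,0],[0.4,0,0,0,0],[0.3,0,0,0,0],[0.3,0,0,0,0],[0.3,0,0,0,0]])

```text
t: 4.47
tool_pos: [0.4609, 0.2958, 0.0119]
tool_rot: [-0.597, 3.084, -0.002]
contact_force: [-0.1, -4.5, 5.4]
opening: 0.042
grip_force: 64.2
```

Emit:
servo_tool(increments=[[0.3,0,0,-1.5,0],[0.3,0,0,-1.5,0],[0.3,0,0,-1.5,0],[0.3,0,0,-1.5,0],[0.3,0,0,0,0]])

```text
t: 5.1
tool_pos: [0.4601, 0.2964, 0.0169]
tool_rot: [0.597, -3.084, -0.0]
contact_force: [0.2, -0.5, -8.6]
opening: 0.0417
grip_force: 64.3
```

Run:
```python
from h import *
plan([.443,-.0334,.2],-.33)
o=get_obs();print(o["grip_force"],o["wrist_torque"])
w=get_image("wrist")[:,:,::-1]
cv2.imwrite("pics/g2.png",cv2.convertScaleAbs(cv2.resize(w[90:350,150:490],(680,520)),alpha=1.7))
```

```text
now [0.4601 0.2964 0.0169] tilt [-0.001  0.    -1.   ] yaw -2.759 t 5.1 open 0.0417 F [ 0.2 -0.5 -8.6]
shift-first [ 139.  -299.5 -183.1] then spin 40.8 | spin-first shift [ -90.6 -317.5 -183.1] q6 -1.52
64.28797925269464 [-0.03433459 -0.02940736 -0.02131409]
```

View pics/g2.png

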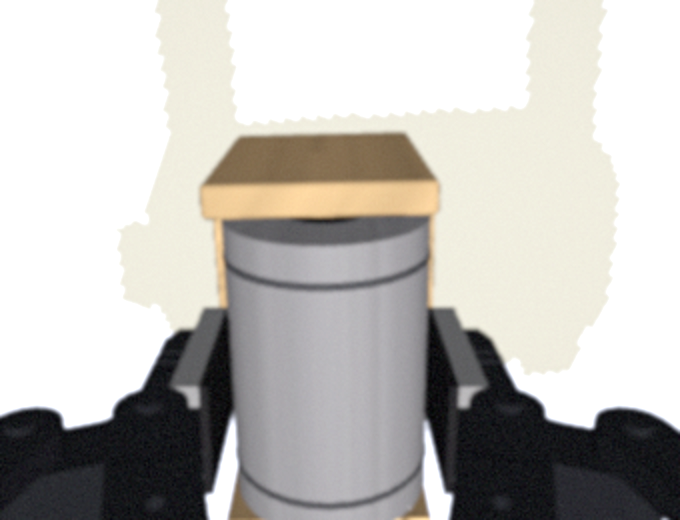

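Bolt_a is lifted and held at its diameter. The pads sit flush at (215..230) and (430..450), with bolt edges at 228 and 430. I'll carry it to an observation pose beside the empty V-block.

```bash
python3 -c "
from h import *
plan([.50,-.053,.15],-.33)"
```

```text
now [0.4602 0.2963 0.017 ] tilt [-0.  0. -1.] yaw -2.759 t 5.15 open 0.0418 F [-0.  -0.5 -8. ]
shift-first [  93.5 -338.9 -133. ] then spin 40.8 | spin-first shift [-150.8 -317.6 -133. ] q6 -1.52
```

Emit:
servo_tool(increments=[[0.3,0,0,-6,0],[0.3,0,0,-15,0],[0.3,0,0,-30,0],[0.3,0,0,-40,0],[0.3,0,0,-28,0],[0.3,0,0,-12,0],[0.3,0,0,-2,0]])

```text
t: 6.02
tool_pos: [0.4608, 0.2964, 0.1512]
tool_rot: [-0.597, 3.083, 0.001]
contact_force: [-0.5, 0.1, -7.8]
opening: 0.0415
grip_force: 65.3
```

Emit:
servo_tool(increments=[[0.3,5,-19,0,0],[0.3,10,-36,0,0],[0.3,13,-48,0,0],[0.3,15,-53,0,0],[0.3,15,-53,0,0],[0.3,14,-50,0,0],[0.3,12,-44,0,0],[0.3,9,-33,0,8],[0.3,0,0,0,10],[0.3,0,0,0,10],[0.3,0,0,0,9],[0.3,0,0,0,4]])

```text
t: 7.52
tool_pos: [0.4979, -0.0507, 0.1481]
tool_rot: [-0.526, -3.093, 0.0]
contact_force: [-1.0, 0.2, -8.7]
opening: 0.0419
grip_force: 66.0
```

Emit:
servo_tool(increments=[[0.3,0,0,0,0],[0.3,0,0,0,0]])

```text
t: 7.78
tool_pos: [0.4988, -0.0504, 0.1492]
tool_rot: [-0.52, -3.097, 0.0]
contact_force: [0.1, -0.4, -8.7]
opening: 0.0416
grip_force: 66.0
```

Run:
```python
from h import *
plan([.50,-.053,.15],-.33)
w=get_image("wrist");cv2.imwrite("pics/w3.png",w[:,:,::-1])
cv2.imwrite("pics/w3v.png",cv2.convertScaleAbs(w[:,:,::-1],alpha=1.6))
```

```text
now [ 0.4988 -0.0504  0.1492] tilt [-0.002  0.    -1.   ] yaw 2.809 t 7.775 open 0.0416 F [ 0.1 -0.4 -8.7]
shift-first [-2.  -2.1 -0.8] then spin -0.1 | spin-first shift [-2.  -2.1 -0.8] q6 -1.49
```

View pics/w3v.png

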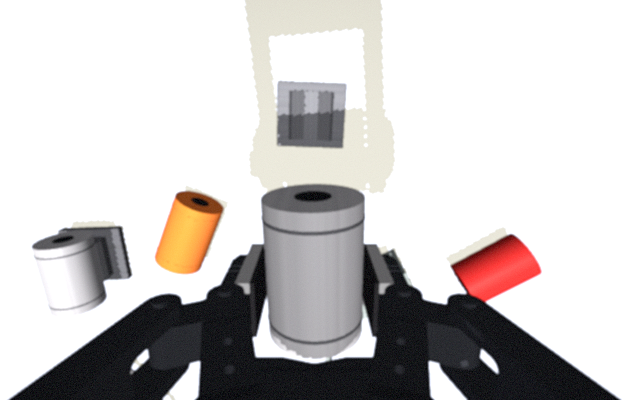

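The wrist view shows the empty V-block at about (311,115), the held bolt at (313,265), the orange and red look-alikes at (190,230) and (497,266), and vblock_full with bolt_b at (75,270). Next I measure the V-block foot and the held bolt.

```bash
cat >> h.py <<'E'
def tl(X,o): return (Ro.from_rotvec(o["tool_rot"]).as_matrix().T@(X-o["tool_pos"])*1000)
E
python3 - <<'E'
from h import *
o=get_obs();im=cv2.imread("pics/w3.png");g=cv2.cvtColor(im,cv2.COLOR_BGR2GRAY)
print("cols row100",g[100,268:356:2].tolist(),"row135",g[135,268:356:2].tolist())
m=np.zeros_like(g);sub=g[60:165,262:362]
hsv=cv2.cvtColor(im,cv2.COLOR_BGR2HSV)
for th in(95,105,112):
    m[:]=0;m[60:165,262:362]=(sub<th)*255
    m=cv2.morphologyEx(m,cv2.MORPH_OPEN,np.ones((3,3)))
    c=max(cv2.findContours(m,cv2.RETR_EXTERNAL,cv2.CHAIN_APPROX_NONE)[0],key=cv2.contourArea)
    r=cv2.minAreaRect(c);b=cv2.boxPoints(r);print(th,r,b.round(1).tolist())
    P=np.array([ray("wrist",p,.008,o) for p in b]);print(P.round(4).tolist(),P.mean(0).round(4),[round(float(np.linalg.norm(P[i]-P[i-1])),4) for i in range(4)])
zb=o["tool_pos"][2]+.028
for uv in((313,197),):
    # end face center: vertical pixel -> intersect plane z=zb
    X=ray("wrist",uv,zb,o);print("bolt end tool",tl(X,o).round(1))
for uv in((263,250),(364,250)): print(tl(ray("wrist",uv,zb,o),o).round(1))
E
```

```text
cols row100 [144, 144, 145, 151, 159, 117, 115, 115, 116, 114, 108, 68, 82, 84, 86, 86, 85, 85, 104, 120, 118, 121, 119, 119, 120, 102, 84, 86, 86, 85, 84, 77, 68, 108, 116, 117, 118, 117, 113, 161, 185, 184, 184, 185] row135 [145, 145, 145, 146, 126, 102, 69, 62, 63, 64, 55, 42, 52, 52, 49, 55, 53, 56, 62, 65, 62, 66, 62, 64, 62, 52, 54, 53, 52, 52, 51, 43, 59, 64, 64, 64, 62, 74, 131, 145, 146, 145, 145, 146]
95 ((310.5801696777344, 118.3363037109375), (66.54696655273438, 55.85059356689453), 2.12109637260437) [[276.29998779296875, 145.0], [278.3999938964844, 89.19999694824219], [344.8999938964844, 91.69999694824219], [342.79998779296875, 147.5]]
[[0.4578, -0.073, 0.008], [0.4134, -0.0541, 0.008], [0.4342, -0.0003, 0.008], [0.4797, -0.0167, 0.008]] [ 0.4463 -0.036   0.008 ] [0.0604, 0.0483, 0.0577, 0.0484]
105 ((310.5, 118.5), (57.0, 67.0), 90.0) [[277.0, 90.0], [344.0, 90.0], [344.0, 147.0], [277.0, 147.0]]
[[0.4136, -0.0555, 0.008], [0.4326, -0.0006, 0.008], [0.4796, -0.0155, 0.008], [0.4597, -0.073, 0.008]] [ 0.4464 -0.0362  0.008 ] [0.0494, 0.0581, 0.0493, 0.0608]
112 ((310.521240234375, 117.92671203613281), (67.21317291259766, 57.25703811645508), 2.12109637260437) [[275.8999938964844, 145.3000030517578], [278.0, 88.0999984741211], [345.20001220703125, 90.5999984741211], [343.0, 147.8000030517578]]
[[0.4579, -0.0735, 0.008], [0.4124, -0.0541, 0.008], [0.4334, 0.0002, 0.008], [0.48, -0.0166, 0.008]] [ 0.4459 -0.036   0.008 ] [0.061, 0.0495, 0.0582, 0.0496]
bolt end tool [ 31.5  -1.  -28. ]
[  6.9 -23.4 -28. ]
[  6.9  21.7 -28. ]
```

Run:
```python
from h import *
o=get_obs();im=cv2.imread("pics/w3.png");g=cv2.cvtColor(im,cv2.COLOR_BGR2GRAY)
m=np.zeros_like(g)
for th in(126,132):
    m[:]=0;m[60:165,262:362]=(g[60:165,262:362]<th)*255
    m=cv2.morphologyEx(m,cv2.MORPH_OPEN,np.ones((3,3)))
    c=max(cv2.findContours(m,cv2.RETR_EXTERNAL,cv2.CHAIN_APPROX_NONE)[0],key=cv2.contourArea)
    # undistorted onto plane, rect fitted in mm
    P=np.array([ray("wrist",p[0],.008,o)[:2]*1000 for p in c],np.float32)
    print(th,cv2.minAreaRect(P))
# groove top strips: left edge cols ~289.. right ~333 (block 38 wide at z .0256)
for uv in((289.5,100),(333,100),(290,135),(331,135)): print(ray("wrist",uv,.0256,o).round(4))
```

```text
126 ((443.3923034667969, -35.098243713378906), (60.929805755615234, 56.170902252197266), 68.70816040039062)
132 ((443.52789306640625, -35.016849517822266), (61.334041595458984, 56.42726135253906), 68.80352020263672)
[ 0.4253 -0.0469  0.0256]
[ 0.437  -0.0131  0.0256]
[ 0.4522 -0.0564  0.0256]
[ 0.4636 -0.0236  0.0256]
```

```bash
python3 -c "
from h import *
plan([.4436,-.0350,.012],-.366)"
```

```text
now [ 0.499  -0.0503  0.1495] tilt [-0.001  0.    -1.   ] yaw 2.809 t 7.825 open 0.0417 F [-0.  -0.5 -7.8]
shift-first [ 57.2  -3.6 137.6] then spin 1.9 | spin-first shift [ 57.   -5.5 137.6] q6 -1.49
```

Emit:
servo_tool(increments=[[0.3,10,-1,0,1.9],[0.3,20,-2,0,0],[0.3,18,-1.5,10,0],[0.3,9,-1,20,0],[0.3,0,0,30,0],[0.3,0,0,30,0],[0.3,0,0,20,0],[0.3,0,0,10,0],[0.3,0,0,4,0],[0.3,0,0,2,0],[0.3,0,0,0,0]])

```text
t: 9.2
tool_pos: [0.4449, -0.0354, 0.025]
tool_rot: [0.572, 3.088, -0.0]
contact_force: [0.5, 0.4, -8.8]
opening: 0.0418
grip_force: 65.7
```

```bash
python3 -c "
from h import *
plan([.4436,-.0350,.012],-.366)"
```

```text
now [ 0.4449 -0.0354  0.025 ] tilt [ 0.001 -0.    -1.   ] yaw 2.775 t 9.2 open 0.0418 F [ 0.5  0.4 -8.8]
shift-first [ 1.4 -0.1 13. ] then spin -0.0 | spin-first shift [ 1.4 -0.1 13. ] q6 -1.45
```

Emit:
servo_tool(increments=[[0.3,0.7,0,3,0],[0.3,0.7,0,3,0],[0.3,0,0,2,0],[0.3,0,0,1.5,0],[0.3,0,0,1,0],[0.3,0,0,0,0]])

```text
t: 9.95
tool_pos: [0.4429, -0.0347, 0.0136]
tool_rot: [-0.572, -3.089, -0.0]
contact_force: [-0.2, -1.1, -8.0]
opening: 0.042
grip_force: 65.7
```

Emit:
servo_tool(increments=[[0.3,0,0,0.8,0],[0.3,0,0,0.6,0],[0.3,0,0,0,0]])

```text
t: 10.32
tool_pos: [0.4431, -0.0347, 0.0124]
tool_rot: [0.572, 3.089, 0.0]
contact_force: [-0.8, -0.3, -7.1]
opening: 0.0415
grip_force: 65.8
```

Emit:
servo_tool(increments=[[0.3,0,0,0.8,0],[0.3,0,0,0.7,0],[0.3,0,0,0,0]])

```text
t: 10.7
tool_pos: [0.4434, -0.0348, 0.012]
tool_rot: [-0.572, -3.089, 0.0]
contact_force: [-5.4, 1.9, 3.5]
opening: 0.0415
grip_force: 67.1
```

Contact is made, so I release and rise.

Emit:
servo_tool(increments=[[0.6,0,0,0,0],[0.9,0,0,0,0],[1,0,0,0,0],[1,0,0,-5,0],[1,0,0,-20,0],[1,0,0,-45,0],[1,0,0,-45,0],[1,0,0,-20,10],[1,0,0,0,10.5],[1,0,0,0,10.5],[1,0,0,0,10.5],[1,0,0,0,10.5]])

```text
t: 12.2
tool_pos: [0.4431, -0.0347, 0.1462]
tool_rot: [1.876, 2.519, 0.0]
contact_force: [0.4, -0.5, -0.3]
opening: 0.0855
grip_force: 0.0
```

Emit:
servo_tool(increments=[[1,0,0,0,10.5],[1,0,0,0,10.5],[1,0,0,0,10.5],[1,0,0,0,6.5],[1,0,0,0,0],[1,0,0,0,0]])

```text
t: 12.95
tool_pos: [0.443, -0.0347, 0.146]
tool_rot: [2.587, 1.782, 0.0]
contact_force: [-0.2, 0.5, 0.6]
opening: 0.0852
grip_force: 0.0
```

Run:
```python
from h import *
plan([.4434,-.0348,.014],-.366+np.pi/2)
w=get_image("wrist");cv2.imwrite("pics/w4.png",w[:,:,::-1])
cv2.imwrite("pics/w4v.png",cv2.convertScaleAbs(w[:,:,::-1],alpha=1.6))
```

```text
now [ 0.443  -0.0347  0.146 ] tilt [ 0. -0. -1.] yaw 1.206 t 12.95 open 0.0852 F [-0.2  0.5  0.6]
shift-first [1.00e-01 3.00e-01 1.32e+02] then spin 0.1 | spin-first shift [1.00e-01 3.00e-01 1.32e+02] q6 0.12
```

View pics/w4v.png

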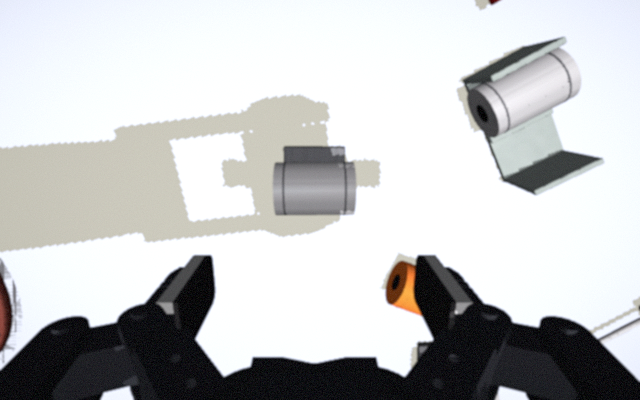

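The wrist view shows bolt_a lying straight in the V-block at (314,188). The cradle with bolt_c is top right (530,110), and its free place faces down-right. Next I measure the bolt ends and the cradle.

Run:
```python
from h import *
o=get_obs();im=cv2.imread("pics/w4.png");g=cv2.cvtColor(im,cv2.COLOR_BGR2GRAY)
m=(g<80).astype(np.uint8)*255
for r in(175,190,205): print(r,[int(x) for x in g[r,268:282]],[int(x) for x in g[r,348:362]])
for uv in((273.5,190),(355.5,190),(314.5,166),(314.5,214)): print(tl(ray("wrist",uv,.045,o),o).round(1))
# orientation of lower bolt edge
e=[(c,next(r for r in range(230,190,-1) if g[r,c]<85)) for c in range(280,350,5)]
print(e)
# cradle: approximate points
for n,uv,z in(("wallC far",(563,39),.05),("wallC near",(463,80),.05),("wallF far",(603,159),.05),("wallF near",(536,193),.05),("c end near ctr",(484,110),.028)):
    X=ray("wrist",uv,z,o);print(n,X.round(4))
```

```text
175 [126, 127, 127, 125, 117, 101, 90, 88, 87, 88, 88, 88, 90, 85] [88, 89, 90, 89, 89, 87, 91, 104, 117, 125, 127, 127, 127, 128]
190 [127, 126, 126, 126, 121, 116, 111, 112, 114, 112, 112, 113, 112, 104] [110, 111, 111, 111, 110, 109, 109, 121, 144, 162, 165, 165, 164, 164]
205 [127, 128, 128, 126, 125, 112, 96, 88, 88, 90, 90, 90, 89, 88] [88, 89, 89, 89, 88, 87, 101, 129, 154, 164, 165, 165, 165, 165]
[ -0.7 -33.1 100.9]
[ -0.7  34.  101. ]
[ 19.2   0.4 100.9]
[-21.5   0.4 100.9]Traceback (most recent call last):
  File "<stdin>", line 7, in <module>
StopIteration
```

Emit:
servo_tool(increments=[[1,-0.7,0.4,15,0],[1,0,0,35,0],[1,0,0,35,0],[1,0,0,25,0],[1,0,0,14,0],[1,0,0,9,0],[1,0,0,0,0],[0.8,0,0,0,0],[0.65,0,0,0,0],[0.55,0,0,0,0],[0.55,0,0,0,0],[0.55,0,0,0,0]], force=60)

```text
t: 14.5
tool_pos: [0.4438, -0.0355, 0.0143]
tool_rot: [2.588, 1.779, 0.002]
contact_force: [-2.6, 0.8, 4.8]
opening: 0.0628
grip_force: 69.3
```

Emit:
servo_tool(increments=[[0.5,0,0,-1.5,0],[0.5,0,0,-2,0],[0.5,0,0,-2,0],[0.5,0,0,-5,0],[0.5,0,0,-15,0],[0.5,0,0,-30,0],[0.5,0,0,-35,0],[0.5,0,0,-25,0],[0.5,0,0,-15,0],[0.5,0,0,-5,0]])

```text
t: 15.75
tool_pos: [0.4435, -0.0356, 0.1495]
tool_rot: [2.588, 1.779, 0.002]
contact_force: [-0.4, 0.3, -8.1]
opening: 0.0624
grip_force: 69.0
```

Run:
```python
from h import *
o=get_obs()
for n,uv,z in(("x",(0,0),.05),):pass
plan([.62,-.05,.16],.16+np.pi/2);print(o["grip_force"],o["wrist_torque"])
```

```text
now [ 0.4435 -0.0356  0.1495] tilt [ 0.002 -0.    -1.   ] yaw 1.204 t 15.75 open 0.0624 F [-0.4  0.3 -8.1]
shift-first [ 49.8 169.9 -10.2] then spin -30.2 | spin-first shift [-42.3 171.9 -10.2] q6 0.12
69.03785705566406 [-0.04125087  0.01061487 -0.00594574]
```

```bash
python3 -c "
from h import *
plan([.6385,-.118,.15],.16+np.pi/2)"
```

```text
now [ 0.4435 -0.0356  0.1495] tilt [ 0.002 -0.    -1.   ] yaw 1.204 t 15.75 open 0.0624 F [-0.4  0.3 -8.1]
shift-first [-7.100e+00  2.115e+02 -1.000e-01] then spin -30.2 | spin-first shift [-1.124e+02  1.794e+02 -1.000e-01] q6 0.12
```

Emit:
servo_tool(increments=[[0.5,0,16,0,0],[0.5,-1,33,0,0],[0.5,-2,43,0,0],[0.5,-2,46,0,0],[0.5,-1,40,0,0],[0.5,-1,23,0,0],[0.5,0,10,0,-6],[0.5,0,0,0,-9],[0.5,0,0,0,-9],[0.5,0,0,0,-6.2],[0.5,0,0,0,0],[0.5,0,0,0,0]])

```text
t: 17.25
tool_pos: [0.6371, -0.1175, 0.1471]
tool_rot: [-2.037, -2.39, 0.001]
contact_force: [0.3, -0.2, -8.2]
opening: 0.0627
grip_force: 69.3
```

Run:
```python
from h import *
plan([.6385,-.118,.15],.16+np.pi/2)
w=get_image("wrist");cv2.imwrite("pics/w5.png",w[:,:,::-1])
cv2.imwrite("pics/w5v.png",cv2.convertScaleAbs(w[:,:,::-1],alpha=1.6))
```

```text
now [ 0.6371 -0.1175  0.1471] tilt [-0.002  0.001 -1.   ] yaw 1.73 t 17.25 open 0.0627 F [ 0.3 -0.2 -8.2]
shift-first [-0.8  1.3 -2.9] then spin -0.0 | spin-first shift [-0.8  1.3 -2.9] q6 -0.46
```

View pics/w5v.png

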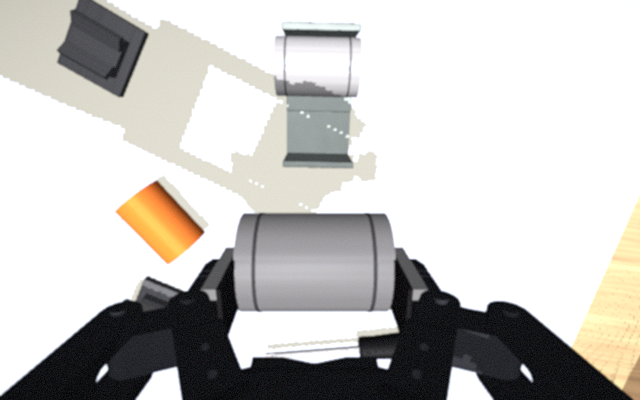

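The wrist view shows the cradle at about (318,95), with bolt_c at (317,66), the free place at (318,125), and walls at rows 22–35 and 152–167. The held bolt is at (314,262). Next I measure the edges.

Run:
```python
from h import *
o=get_obs();im=cv2.imread("pics/w5.png");g=cv2.cvtColor(im,cv2.COLOR_BGR2GRAY)
for c in(295,318,340): print("col",c,list(zip(range(16,40),g[16:40,c].tolist()))[::1][:24],g[88:104,c].tolist(),list(zip(range(146,172),g[146:172,c].tolist())))
for r in(27,66,125,163): print("row",r,g[r,270:296].tolist(),g[r,340:368].tolist())
for n,uv,z in(("wall- 152",(318,152),.05),("wall- 161",(318,161),.05),("wall- 167",(318,167),.05),("wall+ 22",(318,22),.05),("wall+ 30",(318,30),.05),("wall+35",(318,35),.05),("floorL",(287,125),.006),("floorR",(350,125),.006),("cL",(276,66),.04),("cR",(359,66),.04),("c top",(317,37),.028),("cbot",(317,96),.028)):
    print(n,tl(ray("wrist",uv,z,o),o).round(1))
```

```text
col 295 [(16, 174), (17, 174), (18, 175), (19, 175), (20, 172), (21, 159), (22, 148), (23, 148), (24, 154), (25, 157), (26, 159), (27, 158), (28, 142), (29, 106), (30, 60), (31, 35), (32, 39), (33, 39), (34, 40), (35, 55), (36, 82), (37, 104), (38, 118), (39, 125)] [81, 78, 75, 74, 68, 62, 60, 65, 85, 97, 101, 100, 99, 101, 101, 100] [(146, 99), (147, 100), (148, 100), (149, 100), (150, 101), (151, 98), (152, 84), (153, 62), (154, 48), (155, 47), (156, 48), (157, 45), (158, 43), (159, 47), (160, 55), (161, 76), (162, 96), (163, 97), (164, 99), (165, 96), (166, 101), (167, 121), (168, 136), (169, 141), (170, 140), (171, 140)]
col 318 [(16, 174), (17, 174), (18, 175), (19, 174), (20, 176), (21, 172), (22, 160), (23, 149), (24, 150), (25, 154), (26, 157), (27, 156), (28, 146), (29, 121), (30, 77), (31, 47), (32, 39), (33, 37), (34, 36), (35, 46), (36, 67), (37, 93), (38, 110), (39, 122)] [82, 80, 79, 74, 69, 65, 59, 61, 73, 91, 98, 101, 101, 100, 100, 100] [(146, 98), (147, 98), (148, 98), (149, 101), (150, 100), (151, 99), (152, 90), (153, 75), (154, 54), (155, 48), (156, 46), (157, 48
[... 1499 characters left out ...]
0, 98, 98, 99, 99, 98, 99, 104, 119, 134, 138, 138, 139, 139, 140, 139, 141, 141, 138, 140, 140, 139, 140, 142, 151, 165, 176]
row 163 [140, 140, 140, 141, 139, 141, 139, 139, 140, 140, 140, 136, 121, 100, 94, 96, 97, 96, 95, 98, 98, 99, 98, 98, 99, 97] [90, 94, 95, 95, 94, 94, 94, 93, 94, 93, 91, 92, 103, 123, 137, 140, 140, 139, 139, 141, 140, 139, 139, 140, 139, 139, 140, 140]
wall- 152 [31.1  2.8 97.5]
wall- 161 [24.   2.8 97.5]
wall- 167 [19.2  2.9 97.5]
wall+ 22 [122.9   2.6  97.5]
wall+ 30 [117.8   2.6  97.5]
wall+35 [114.5   2.6  97.5]
floorL [ 48.5 -24.4 141.5]
floorR [ 48.5  31.8 141.5]
cL [ 94.8 -29.  107.6]
cR [ 94.7  33.8 107.5]
c top [116.7   2.  119.5]
cbot [ 73.1   2.1 119.5]
```

Run:
```python
from h import *
g4=cv2.imread("pics/w4.png",0);g5=cv2.imread("pics/w5.png",0)
print("w4",list(zip(range(154,172),g4[154:172,312].tolist())),list(zip(range(206,222),g4[206:222,312].tolist())))
print("w5",list(zip(range(204,222),g5[204:222,312].tolist())),list(zip(range(300,318),g5[300:318,312].tolist())))
def bis(u,r1,r2,tz,h):  # camera-plane bisector angle -> tool x at tool z tz
    c=get_calibration("wrist");M=c["mount"]
    d=[];
    for r in(r1,r2):
        v=M[:3,:3]@np.array([(u-c["cx"])/c["fx"],(r-c["cy"])/c["fy"],1]);v=v[[0,2]];d.append(v/np.linalg.norm(v))
    b=d[0]+d[1];half=np.arccos(d[0]@d[1])/2
    o=M[[0,2],3];R=.022/np.sin(half);P=o+b/np.linalg.norm(b)*R
    return (o+b*(tz-o[1])/b[1])*1000,P*1000
print(bis(312,163,214.5,.146-.04,0))
```

```text
w4 [(154, 53), (155, 54), (156, 54), (157, 51), (158, 53), (159, 53), (160, 53), (161, 52), (162, 50), (163, 54), (164, 61), (165, 68), (166, 72), (167, 74), (168, 74), (169, 79), (170, 82), (171, 83)] [(206, 88), (207, 88), (208, 86), (209, 83), (210, 80), (211, 79), (212, 71), (213, 70), (214, 83), (215, 106), (216, 123), (217, 127), (218, 126), (219, 126), (220, 127), (221, 126)]
w5 [(204, 140), (205, 140), (206, 139), (207, 139), (208, 143), (209, 161), (210, 170), (211, 161), (212, 132), (213, 92), (214, 60), (215, 54), (216, 60), (217, 60), (218, 64), (219, 69), (220, 70), (221, 73)] [(300, 98), (301, 98), (302, 98), (303, 96), (304, 97), (305, 96), (306, 96), (307, 95), (308, 88), (309, 85), (310, 98), (311, 135), (312, 164), (313, 177), (314, 178), (315, 178), (316, 178), (317, 176)]
(array([ -0.95285553, 106.        ]), array([ -3.09491068, 114.06148408]))
```

Run:
```python
from h import *
c=get_calibration("wrist");M=c["mount"]
def bis(u,r1,r2,tz):
    d=[]
    for r in(r1,r2):
        v=M[:3,:3]@np.array([(u-c["cx"])/c["fx"],(r-c["cy"])/c["fy"],1]);v=v[[0,2]];d.append(v/np.linalg.norm(v))
    b=d[0]+d[1];half=np.arccos(d[0]@d[1])/2
    o=M[[0,2],3];P=o+b/np.linalg.norm(b)*.022/np.sin(half)
    return ((o+b*(tz-o[1])/b[1])*1000).round(2),(P*1000).round(1)
print("held",bis(312,212.7,310.6,-.026))
print("c",bis(317,36.8,94.8,.147-.028))
```

```text
held (array([  0.26, -26.  ]), array([ -0.4, -24.6]))
c (array([ 95.27, 119.  ]), array([ 96.1, 129.1]))
```

Emit:
servo_tool(increments=[[0.5,12,0.8,0,1.4],[0.5,20,1.3,0,0],[0.5,15,1,0,0],[0.5,0,0,15,0],[0.5,0,0,30,0],[0.5,0,0,25,0],[0.5,0,0,10,0],[0.5,0,0,0,0],[0.5,0,0,0,0]])

```text
t: 18.42
tool_pos: [0.6351, -0.071, 0.0698]
tool_rot: [2.064, 2.366, 0.002]
contact_force: [-0.3, -0.2, -7.1]
opening: 0.0624
grip_force: 69.2
```

Run:
```python
from h import *
p=np.array([.6371,-.1175,.1471]);R=Ro.from_rotvec([-2.037,-2.39,.001]).as_matrix()
T=p+R@np.array([.047,.0031,.145]);print("target",T, "saddle", p+R@np.array([.0709,.0037,0]))
plan(T,1.73-.024)
```

```text
target [ 0.63251003 -0.07055113  0.00212295] saddle [ 0.62951786 -0.04690956  0.14713568]
now [ 0.6351 -0.071   0.0698] tilt [ 0.003 -0.001 -1.   ] yaw 1.707 t 18.425 open 0.0624 F [-0.3 -0.2 -7.1]
shift-first [ 0.9 -2.7 67.7] then spin 0.1 | spin-first shift [ 0.9 -2.7 67.7] q6 -0.36
```

Emit:
servo_tool(increments=[[0.5,0.5,-1.4,8,0],[0.5,0.4,-1.3,15,0],[0.5,0,0,12,0],[0.5,0,0,8,0],[0.5,0,0,5,0],[0.5,0,0,3,0],[0.5,0,0,0,0]])

```text
t: 19.3
tool_pos: [0.6313, -0.0702, 0.0174]
tool_rot: [2.065, 2.367, 0.0]
contact_force: [0.2, 0.8, -8.6]
opening: 0.0626
grip_force: 69.3
```

Run:
```python
from h import *
plan([.6325,-.0706,.0022],1.706)
```

```text
now [ 0.6313 -0.0702  0.0174] tilt [ 0. -0. -1.] yaw 1.707 t 19.3 open 0.0626 F [ 0.2  0.8 -8.6]
shift-first [-0.6  1.1 15.2] then spin 0.1 | spin-first shift [-0.6  1.1 15.2] q6 -0.36
```

Emit:
servo_tool(increments=[[0.5,-0.3,0.6,3,0],[0.5,0,0.5,3,0],[0.5,0,0,2.5,0],[0.5,0,0,2,0],[0.5,0,0,1.5,0],[0.5,0,0,0,0]])

```text
t: 20.05
tool_pos: [0.6322, -0.0703, 0.0051]
tool_rot: [-2.065, -2.367, 0.0]
contact_force: [-0.5, -0.6, -7.9]
opening: 0.0626
grip_force: 69.4
```

No contact yet, and no sideways force. I'll keep lowering.

Emit:
servo_tool(increments=[[0.5,0,0,1,0],[0.5,0,0,0.8,0],[0.5,0,0,0.7,0],[0.5,0,0,0,0]])

```text
t: 20.55
tool_pos: [0.6322, -0.0703, 0.0027]
tool_rot: [-2.065, -2.367, 0.0]
contact_force: [0.7, 0.5, -8.0]
opening: 0.0626
grip_force: 69.4
```

Emit:
servo_tool(increments=[[0.5,0,0,0.7,0],[0.5,0,0,0.5,0],[0.5,0,0,0,0]])

```text
t: 20.92
tool_pos: [0.6324, -0.0703, 0.0024]
tool_rot: [2.065, 2.368, -0.0]
contact_force: [-3.7, 0.2, -0.2]
opening: 0.0626
grip_force: 70.1
```

Contact is at the expected height. I release and rise.

Emit:
servo_tool(increments=[[0.65,0,0,0,0],[0.85,0,0,0,0],[1,0,0,0,0],[1,0,0,0,0],[1,0,0,-5,0],[1,0,0,-20,0],[1,0,0,-40,0],[1,0,0,-45,0],[1,0,0,-30,0],[1,0,0,-10,0],[1,0,0,0,0],[1,0,0,0,0]])

```text
t: 22.42
tool_pos: [0.6312, -0.07, 0.1496]
tool_rot: [-2.063, -2.365, 0.002]
contact_force: [-0.7, 0.6, -0.2]
opening: 0.0855
grip_force: 0.0
```

Run:
```python
from h import *
o=get_obs();w=get_image("wrist");cv2.imwrite("pics/w6.png",w[:,:,::-1]);np.save("w6.npy",np.r_[o["tool_pos"],o["tool_rot"]])
cv2.imwrite("pics/w6v.png",cv2.convertScaleAbs(w[:,:,::-1],alpha=1.6))
plan([.499,-.278,.15],-.2+np.pi/2)
```

```text
now [ 0.6311 -0.07    0.1494] tilt [-0.003  0.001 -1.   ] yaw 1.707 t 22.475 open 0.0855 F [-1.2 -0.5 -0.3]
shift-first [-188.1 -159.2   -0.3] then spin 19.3 | spin-first shift [-230.1  -88.2   -0.3] q6 -0.36
```

View pics/w6v.png

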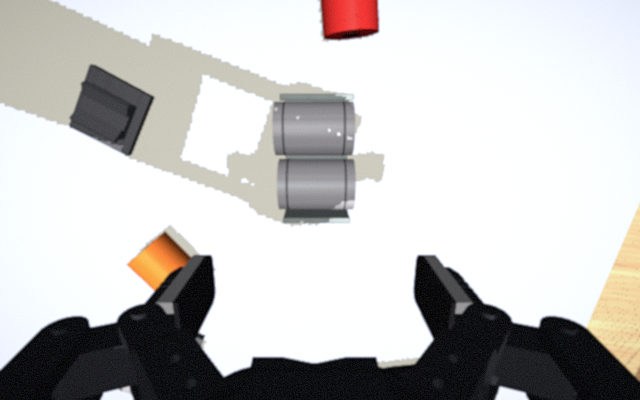

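That used my last picture view. It shows both bottom bolts seated side by side at (314,127) and (316,184), with ends even. From here I work by numbers, starting with bolt_b.

Emit:
servo_tool(increments=[[1,-20,-17,0,0],[1,-40,-34,0,0],[1,-45,-38,0,0],[1,-43,-37,0,0],[1,-28,-24,0,5],[1,-12,-9.2,0,7],[1,0,0,0,7.3],[1,0,0,0,0],[1,0,0,0,0]])

```text
t: 23.6
tool_pos: [0.4988, -0.277, 0.1507]
tool_rot: [-2.429, -1.99, 0.001]
contact_force: [0.2, 0.4, 0.2]
opening: 0.0855
grip_force: 0.0
```

Run:
```python
from h import *
plan([.499,-.278,.15],-.2+np.pi/2)
o=get_obs();w=get_image("wrist");cv2.imwrite("pics/w7.png",w[:,:,::-1]);np.save("w7.npy",np.r_[o["tool_pos"],o["tool_rot"]])
g=cv2.cvtColor(w,cv2.COLOR_RGB2GRAY);hsv=cv2.cvtColor(w,cv2.COLOR_RGB2HSV)
for r in range(120,256,6): print(r,''.join(' .:-=+*#%@'[9-min(9,int(x)//20)] for x in g[r,230:400:2]))
```

```text
now [ 0.4988 -0.277   0.1507] tilt [-0.001  0.001 -1.   ] yaw 1.372 t 23.6 open 0.0855 F [0.2 0.4 0.2]
shift-first [-0.9  0.4  0.7] then spin 0.1 | spin-first shift [-0.9  0.4  0.7] q6 -0.44
120 :.:::::::::::..:::-=-------------:-:-----------------------::.:.::.::.:.:::.::::.:.::
126 ::::::::.:.::.:.:---------------------::::--------------------:::..::::.:::.:::.::::.
132 :::..:::::::.::-----------------------------::::---------------::::.:::..:::::::.::::
138 ::::::::.:::.:-------------=------------------------::--------::..::.::..::.::.::...:
144 :::.::::::::---------------------------------------------::::::::.::.::.:.:::.:.::.::
150 :.:::...:.::------------------=****+++======-------------:..:.:.:...::..:::.:..::....
156 :---:::::::-------------------+#############################=:::::----:--:::.:..::.:.
162 -----------------------------=*#############################+--------------:.:::....:
168 --------------------------=***#%############################=--------------::...::::.
174 -------------------------=++++******************************##**#+---------:....:...:
180 -----
[... 460 characters left out ...]
---------=++++#++++++++++++++++++++++++=----==--:::..::..:..:..:..:.:.
216 .::.::.:::--------------=+++*#******************+++=------==----:...:.........:....:.
222 .:.::.:.::...:::--------------------------...::::::::----======:...:......:::..:.::::
228 :.:::.::.:.:::..:...::::----------------::.:..:..:.:..:..:...::.:.:.::::.:...:..::.:.
234 :::...:.::..::.:::...:....:....:.:.:.:.........:::::.:......::..:..:::.:::..::.:.:..:
240 .::::.:::....::::..:.::..::.::....:.:.:.:...:.:...::::::.:..:::::..:.::.:.:......:...
246 .:..:::.:::::..::.::..:....:....:.:....:.:::..:.:...:.:.:...:::.:....::....:.:..::.:.
252 .:..:...:.::.....::::.:.:.....::..:.::..:...:.::::..::.:.....:..::::.:.:.....:::.:::.
```

Run:
```python
from h import *
g=cv2.imread("pics/w7.png",0).astype(float);g=cv2.GaussianBlur(g,(0,0),1)
gx=np.gradient(g,axis=1);gy=np.gradient(g,axis=0)
R=np.arange(176,214,3)
print("L",[int(270+np.argmin(gx[r,270:286])) for r in R]);print("Lring",[int(284+np.argmin(g[r,284:296])) for r in R])
print("R",[int(352+np.argmax(gx[r,352:368])) for r in R],[round(gx[r,352:368].max()) for r in R]);print("Rring",[int(344+np.argmin(g[r,344:356])) for r in R])
C=np.arange(286,356,5)
print("B",[int(205+np.argmax(gy[205:226,c])) for c in C],[round(gy[205:226,c].max()) for c in C])
print("T",[int(160+np.argmax(gy[160:182,c])) for c in C],[round(gy[160:182,c].max()) for c in C])
```

```text
L [281, 280, 280, 280, 279, 279, 279, 279, 278, 278, 278, 278, 278]
Lring [291, 291, 290, 290, 290, 289, 289, 289, 288, 288, 288, 288, 288]
R [360, 361, 361, 361, 361, 360, 360, 360, 360, 359, 356, 355, 358] [14, 13, 17, 21, 20, 18, 17, 16, 16, 13, 14, 8, 6]
Rring [351, 351, 351, 351, 351, 351, 350, 350, 350, 350, 349, 349, 348]
B [217, 217, 218, 218, 219, 219, 220, 220, 220, 221, 222, 222, 223, 223] [17, 14, 15, 14, 15, 15, 24, 24, 21, 14, 15, 14, 20, 14]
T [169, 169, 168, 168, 169, 170, 170, 170, 171, 171, 172, 172, 173, 163] [4, 3, 4, 5, 5, 5, 5, 5, 5, 4, 5, 4, 5, 2]
```

```bash
cat >> h.py <<'E'
def bis(u,r1,r2,tz):
    c=get_calibration("wrist");M=c["mount"];d=[]
    for r in(r1,r2):
        v=M[:3,:3]@np.array([(u-c["cx"])/c["fx"],(r-c["cy"])/c["fy"],1]);v=v[[0,2]];d.append(v/np.linalg.norm(v))
    b=d[0]+d[1];half=np.arccos(d[0]@d[1])/2
    o=M[[0,2],3];P=o+b/np.linalg.norm(b)*.022/np.sin(half)
    return ((o+b*(tz-o[1])/b[1])*1000).round(2),(P*1000).round(1)
E
python3 - <<'E'
from h import *
print(bis(320,170,220.3,.1107))
s=np.load("w7.npy");o=dict(tool_pos=s[:3],tool_rot=s[3:])
for uv in((279.4,192),(360.6,192),(319.8,194)):print(tl(ray("wrist",uv,.045,o),o).round(1))
A=ray("wrist",(287,217.3),.03,o);B=ray("wrist",(350,222.7),.03,o);d=tl(B,o)-tl(A,o);print(d,np.degrees(np.arctan2(-d[0],d[1])))
A=ray("wrist",(296,168.3),.05,o);B=ray("wrist",(345,172.8),.05,o);d=tl(B,o)-tl(A,o);print(d,np.degrees(np.arctan2(-d[0],d[1])))
E
```

```text
(array([ -7.89, 110.7 ]), array([-10.3, 119. ]))
[ -3.7 -29.  105.8]
[ -3.7  38.8 105.7]
[ -5.5   4.7 105.7]
[-5.15305239 56.83639557 -0.08084954] 5.180538447145589
[-3.68039274 39.40148281 -0.05611615] 5.336369767333903
```

Emit:
servo_tool(increments=[[1,-7.4,4.9,0,5.2],[1,0,0,15,0],[1,0,0,35,0],[1,0,0,35,0],[1,0,0,25,0],[1,0,0,15,0],[1,0,0,8,0],[1,0,0,3,0],[1,0,0,0,0]])

```text
t: 24.78
tool_pos: [0.5029, -0.2861, 0.0164]
tool_rot: [2.519, 1.875, 0.001]
contact_force: [-0.3, 0.1, 0.4]
opening: 0.0852
grip_force: 0.0
```

Emit:
servo_tool(increments=[[0.8,0,0,0,0],[0.65,0,0,0,0],[0.55,0,0,0,0],[0.55,0,0,0,0],[0.55,0,0,0,0]])

```text
t: 25.4
tool_pos: [0.5022, -0.286, 0.017]
tool_rot: [-2.52, -1.876, 0.001]
contact_force: [-2.9, 1.8, 6.1]
opening: 0.0625
grip_force: 69.0
```

Emit:
servo_tool(increments=[[0.5,0,0,-1.5,0],[0.5,0,0,-2,0],[0.5,0,0,-2,0],[0.5,0,0,-5,0],[0.5,0,0,-15,0],[0.5,0,0,-30,0],[0.5,0,0,-38,0],[0.5,0,0,-28,0],[0.5,0,0,-15,0],[0.5,0,0,-5,0]])

```text
t: 26.65
tool_pos: [0.5027, -0.2859, 0.1584]
tool_rot: [2.519, 1.875, 0.001]
contact_force: [0.7, 1.2, -6.9]
opening: 0.0628
grip_force: 68.0
```

Run:
```python
from h import *
g=cv2.imread("pics/w6.png",0).astype(float)
for c in (300,315,335): print(c,list(zip(range(92,106),g[92:106,c].astype(int).tolist())),list(zip(range(148,166),g[148:166,c].astype(int).tolist())),list(zip(range(202,224),g[202:224,c].astype(int).tolist())))
for r in(127,184): print(r,list(zip(range(266,284),g[r,266:284].astype(int).tolist())),list(zip(range(348,362),g[r,348:362].astype(int).tolist())))
plan([.6295,-.0469,.15],1.706)
```

```text
300 [(92, 121), (93, 108), (94, 92), (95, 87), (96, 91), (97, 88), (98, 86), (99, 80), (100, 79), (101, 78), (102, 67), (103, 68), (104, 75), (105, 76)] [(148, 78), (149, 75), (150, 74), (151, 71), (152, 67), (153, 61), (154, 62), (155, 71), (156, 84), (157, 85), (158, 76), (159, 65), (160, 60), (161, 66), (162, 69), (163, 72), (164, 77), (165, 77)] [(202, 88), (203, 83), (204, 81), (205, 76), (206, 74), (207, 70), (208, 61), (209, 50), (210, 42), (211, 41), (212, 43), (213, 41), (214, 38), (215, 41), (216, 45), (217, 55), (218, 71), (219, 81), (220, 91), (221, 101), (222, 111), (223, 120)]
315 [(92, 122), (93, 108), (94, 91), (95, 89), (96, 89), (97, 88), (98, 84), (99, 80), (100, 75), (101, 73), (102, 65), (103, 66), (104, 71), (105, 77)] [(148, 79), (149, 75), (150, 74), (151, 71), (152, 65), (153, 63), (154, 62), (155, 73), (156, 84), (157, 85), (158, 76), (159, 66), (160, 58), (161, 64), (162, 70), (163, 70), (164, 78), (165, 80)] [(202, 86), (203, 84), (204, 80), (205, 77), (206, 75), (207, 70), (208, 63), (209, 50), (210, 42), (211, 39), (212, 43), (213, 42), (214, 41), (215, 
[... 977 characters left out ...]
 (353, 108), (354, 110), (355, 119), (356, 126), (357, 133), (358, 147), (359, 159), (360, 163), (361, 164)]
184 [(266, 126), (267, 126), (268, 126), (269, 127), (270, 126), (271, 126), (272, 126), (273, 127), (274, 127), (275, 126), (276, 121), (277, 117), (278, 112), (279, 112), (280, 113), (281, 113), (282, 112), (283, 113)] [(348, 106), (349, 111), (350, 110), (351, 108), (352, 108), (353, 109), (354, 114), (355, 131), (356, 152), (357, 163), (358, 165), (359, 166), (360, 165), (361, 165)]
now [ 0.5027 -0.2859  0.1584] tilt [ 0.001 -0.001 -1.   ] yaw 1.28 t 26.65 open 0.0628 F [ 0.7  1.2 -6.9]
shift-first [265.4  52.8   8.3] then spin -24.4 | spin-first shift [219.8 157.9   8.3] q6 -0.35
```

Run:
```python
from h import *
s=np.load("w6.npy");o=dict(tool_pos=s[:3],tool_rot=s[3:]);R=Ro.from_rotvec(s[3:]).as_matrix()
z=s[2]-.028
a=bis(316,158.8,208.8,z)[0][0];c=bis(314,101.8,155.2,z)[0][0];print("a",a,"c",c)
ya=[tl(ray("wrist",(u,184),.045,o),o)[1] for u in(276.5,355.3)];yc=[tl(ray("wrist",(u,127),.045,o),o)[1] for u in(272,355)];print(ya,yc)
m=np.array([(a+c)/2,(np.mean(ya)+np.mean(yc))/2,0])/1000;S=s[:3]+R@m;print("saddle est",S)
plan([S[0],S[1],.15],1.706)
C=np.array([.6295,-.0469,0]);print("cradle in w6 tool",tl(C,o))
```

```text
a -0.74 c 46.65
[np.float64(-30.984553002623542), np.float64(34.02249789152494)] [np.float64(-33.06282220833058), np.float64(32.21479477523835)]
saddle est [ 0.6286186  -0.04721354  0.1496558 ]
now [ 0.5027 -0.2859  0.1584] tilt [ 0.001 -0.001 -1.   ] yaw 1.28 t 26.65 open 0.0628 F [ 0.7  1.2 -6.9]
shift-first [264.8  52.1   8.3] then spin -24.4 | spin-first shift [219.6 156.9   8.3] q6 -0.35
cradle in w6 tool [ 22.97538136   1.9037793  149.65257366]
```

Emit:
servo_tool(increments=[[0.5,18,4,0,0],[0.5,38,7,0,0],[0.5,48,10,0,0],[0.5,50,10,0,0],[0.5,48,9,0,0],[0.5,38,7,0,0],[0.5,18,4,0,-5],[0.5,6,1,0,-8],[0.5,0,0,0,-8],[0.5,0,0,0,-3.4],[0.5,0,0,0,0],[0.5,0,0,0,0]])

```text
t: 28.15
tool_pos: [0.627, -0.0469, 0.156]
tool_rot: [-2.067, -2.364, 0.001]
contact_force: [0.9, 0.5, -5.4]
opening: 0.0624
grip_force: 67.8
```

Run:
```python
from h import *
plan([.629,-.047,.042],1.706)
g=get_image("wrist");cv2.imwrite("pics/w8.png",g[:,:,::-1]);g=cv2.GaussianBlur(cv2.cvtColor(g,cv2.COLOR_RGB2GRAY),(0,0),1).astype(float);gy=np.gradient(g,axis=0)
for c in(295,312,335):
    r1=195+np.argmax(np.abs(gy[195:235,c]));r2=290+np.argmax(np.abs(gy[290:325,c]));print(c,r1,r2,bis(c,r1,r2,-.023))
```

```text
now [ 0.627  -0.0469  0.156 ] tilt [-0.002  0.001 -1.   ] yaw 1.705 t 28.15 open 0.0624 F [ 0.9  0.5 -5.4]
shift-first [ -0.4   2.2 114. ] then spin -0.1 | spin-first shift [ -0.4   2.2 114. ] q6 -0.33
295 209 305 (array([  1.05, -23.  ]), array([  0.4, -21.6]))
312 209 305 (array([  1.05, -23.  ]), array([  0.4, -21.6]))
335 209 305 (array([  1.05, -23.  ]), array([  0.4, -21.6]))
```

Emit:
servo_tool(increments=[[0.5,-1,2,12,0],[0.5,0,0,25,0],[0.5,0,0,28,0],[0.5,0,0,18,0],[0.5,0,0,9,0],[0.5,0,0,4,0],[0.5,0,0,0,0],[0.5,0,0,0,0]])

```text
t: 29.2
tool_pos: [0.6305, -0.0484, 0.0624]
tool_rot: [2.066, 2.364, 0.002]
contact_force: [-0.1, 0.2, -6.5]
opening: 0.0624
grip_force: 67.7
```

Run:
```python
from h import *
plan([.629,-.0476,.042],1.706)
```

```text
now [ 0.6305 -0.0484  0.0624] tilt [ 0.002 -0.    -1.   ] yaw 1.705 t 29.2 open 0.0624 F [-0.1  0.2 -6.5]
shift-first [ 1.  -1.4 20.4] then spin -0.0 | spin-first shift [ 1.  -1.4 20.4] q6 -0.33
```

Emit:
servo_tool(increments=[[0.5,0.5,-0.7,5,0],[0.5,0.3,-0.7,5,0],[0.5,0,0,4,0],[0.5,0,0,2,0],[0.5,0,0,1.2,0],[0.5,0,0,0,0],[0.5,0,0,0,0]])

```text
t: 30.08
tool_pos: [0.6283, -0.0477, 0.0441]
tool_rot: [2.067, 2.365, 0.0]
contact_force: [0.3, 0.8, -6.3]
opening: 0.0627
grip_force: 67.9
```

Emit:
servo_tool(increments=[[0.5,0,0,0.8,0],[0.5,0,0,0.7,0],[0.5,0,0,0,0],[0.5,0,0,0,0]])

```text
t: 30.58
tool_pos: [0.6281, -0.0477, 0.0424]
tool_rot: [2.067, 2.366, 0.0]
contact_force: [-0.1, -0.6, -5.2]
opening: 0.0629
grip_force: 67.9
```

Emit:
servo_tool(increments=[[0.5,0,0,0.7,0],[0.5,0,0,0.5,0],[0.5,0,0,0,0],[0.5,0,0,0,0]])

```text
t: 31.08
tool_pos: [0.6283, -0.0482, 0.0421]
tool_rot: [2.066, 2.365, -0.001]
contact_force: [-4.6, -2.9, 3.6]
opening: 0.0627
grip_force: 68.9
```

It seats at the expected height, so I release gently and rise.

Emit:
servo_tool(increments=[[0.65,0,0,0,0],[0.85,0,0,0,0],[1,0,0,0,0],[1,0,0,0,0],[1,0,0,-5,0],[1,0,0,-20,0],[1,0,0,-40,0],[1,0,0,-30,0],[1,0,0,-15,0],[1,0,0,0,0],[1,0,0,0,0]])

```text
t: 32.45
tool_pos: [0.6272, -0.0475, 0.1497]
tool_rot: [-2.066, -2.364, 0.002]
contact_force: [0.0, -0.4, -0.5]
opening: 0.0852
grip_force: 0.0
```

Run:
```python
from h import *
plan([.629,-.047,.15],1.706)
o=get_obs();w=get_image("wrist");cv2.imwrite("pics/w9.png",w[:,:,::-1]);g=cv2.GaussianBlur(cv2.cvtColor(w,cv2.COLOR_RGB2GRAY),(0,0),.8).astype(float)
for r in range(90,250,5): print(r,''.join(' .:-=+*#%@'[9-min(9,int(x)//20)] for x in g[r,230:400:2]))
gy=np.gradient(g,axis=0);gx=np.gradient(g,axis=1)
for c in(290,315,340):
    i=[r for r in range(95,245) if abs(gy[r,c])>5 and abs(gy[r,c])>=max(abs(gy[r-1,c]),abs(gy[r+1,c]))];print(c,i)
```

```text
now [ 0.6272 -0.0475  0.1497] tilt [-0.002  0.    -1.   ] yaw 1.705 t 32.45 open 0.0852 F [ 0.  -0.4 -0.5]
shift-first [ 0.3  1.8 -0.3] then spin -0.0 | spin-first shift [ 0.3  1.8 -0.3] q6 -0.33
90 ::::--------------------------------------------:....................................
95 ........::--------------------------------------------::.............................
100 ..............:::---------------------------------------::...........................
105 ...................:---------------------------------------:.........................
110 ..................:-------------------------------------------:......................
115 ..................:---------------------------------------------::...................
120 .................:----------==================++++++++++++==-----....................
125 ................:--------=+*****************+++*********+**+++=-:....................
130 ...............:-------==+***********************************+-......................
135 ...............:------=+************+******+*****++*++++**+=++-......................
140 ..
[... 1421 characters left out ...]
............
220 ....................:-+****#****************************+==+=----:...................
225 ........................:=+++**+++++++++==+++====--::::::-=-:::......................
230 ........................:=++***++++++++++++++++++=-------==---:......................
235 ...........................:-#############################*-.........................
240 ...........................:+##############################+:........................
245 ...........................-++++++++++++++++++++------------:........................
290 [121, 124, 129, 130, 166, 232, 233, 243]
315 [121, 124, 130, 165, 166, 223, 233, 243]
340 [96, 98, 120, 124, 129, 130, 166, 222, 223, 233, 243]
```

Run:
```python
from h import *
o=get_obs()
x,P=bis(315,166.5,222.5,.1497-.065);print(x,P)
M=get_calibration("wrist")
for uv in((271.5,190),(361.5,190)): print(tl(ray("wrist",uv,.075,o),o).round(1))
s=get_image("side");cv2.imwrite("pics/s9.png",s[:,:,::-1])
print("cradle",tl(np.array([.6292,-.047,.0]),o).round(1),"t",o["t"],o["contact_force"],o["grip_force"])
```

```text
[ 0.14 84.7 ] [-1.5 90.3]
[  6.5 -31.6  74.3]
[ 6.6 34.7 74.1]
cradle [ -0.    2.7 149.2] t 32.5 [ 0.48958081 -0.16547571 -0.14937049] 0.0
```

```bash
python3 -c "
from station import *
print(finish_job())"
```

```text
the job is handed in; nothing more can be done
None
```

The pyramid is built and the job is handed in (the hand-in returned no verdict): bolt_a went via the empty V-block into the free bottom place, and bolt_b lies in the saddle, about 0.2 mm off across and 1 mm along by the last wrist-camera check, at 32.5 s of the 72 s allowed.

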